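# Set the slider of the length gauge against its marked stop

## Robot

A 7-joint arm with a two-finger parallel gripper is mounted at the origin on the work surface; the furniture and walls round the work are solid. World frame = base frame: x ahead of the robot, y to its left, z up, the work surface at z = 0. Lengths are in mm, angles in rad, forces in N, time in s.
With the tool pointing down it reaches from about 425 to 950 mm from the base axis. Payload 4.7 kg.
Tool frame: the origin (TCP) lies on the centre line of the jaws, within the pads' length; the fingertips stand 11 mm ahead of it and the grasp point (between the pads) lies 8 mm behind it; z points along the fingers, y is the line along which they close (so a half turn about z gives the same grasp; the last joint's range is limited). The gripper opens to 85 mm and grips with 20 to 120 N. Pads are 22 mm wide; open, the fingers measure 114 mm over their backs; the gripper's body (76 mm by 85 mm) begins 54 mm behind the grasp point. The pads swing forward as they close: fully open they stand 13 mm farther back than shut.
Start: joints at [1.308, 0.469, -0.049, 1.532, 0.024, 1.141, -0.082], TCP at [156.427, -656.641, 242.335] pointing down, gripper open.
Joint ranges: [-2.59, 2.59], [-0.33, 1.99], [-1.39, 1.29], [0.1, 2.45], [-1.04, 4.18], [0.21, 1.99], [-2.66, 2.66]. Speed limits (rad/s): [2.57, 2.57, 3.14, 3.14, 3.14, 3.14, 3.14].

## Interface

Orientations are given as a rotation vector (axis times angle).
In Python, from rig import robot gives the robot as it stands.
- The arm moves only by the tool jog_arm, never from a script. Its argument "increments" is a list of rows, each a list of 3 entries, a list of its own where there are three numbers: the shift along the tool's x, y, z in m, then the turn, a rotation vector about the tool's x, y, z in rad, then the finger opening in m, from 0 to 0.0854. In form: [[[x, y, z], [rx, ry, rz], claw], ...]. A call has 1 to 5 rows; each row is the pose to reach, as a shift and turn from the pose commanded when the call began, along the tool's axes at that moment; what a row does not reach only later rows make up. A row lasts 1/12 s, in which the tool goes at most 41.7 mm and 7.16 degrees, less where a joint would pass 70% of its speed; a pose out of reach is approached as far as the arm can. A call with a gripper value outside its range is refused whole. The fingers move at their own pace and stop on an object; "force" is the grip in N (left out, the last holds). Time passes only in rows, so rows that repeat a pose let the fingers close. It gives the time, the measured TCP pose, the force, the opening and the grip force at its end, in the units of the state.
- robot.get_state(): the state, without advancing time (a new reading comes with each control period).
- robot.read_camera(name): name is "scene" or "side" or "wrist"; returns a dict with "pixels" (400x640x3 uint8, red, green, blue), "z_map" (400x640 float32, mm along the optical axis (not along the pixel's ray), 0 where there is no reading), "K" (3x3 intrinsics, pixels), "eye" and "orientation" of the camera in the world; the wrist camera has in their place "mount" (4x4, takes a point from camera to tool coordinates, whose origin is the TCP and whose axes are the flange's). Camera axes: x right, y down, z forward; pixel columns grow to the right and rows downward; lengths in mm; the calibration is good to about 2 mm. A picture is of the moment at which its call begins: read the wrist's pose just before it.
- robot.job_done(): hands the job in; it is judged then, once.
The state is a dict: "time_s": time; "joint_positions": joint angles; "dq": joint speeds; "joint_efforts": joint torques, N m; "position": TCP position; "tcp_rot": TCP orientation; "contact_force": force on the tool from outside, world axes, zero at the start; "ft_torque": the same for the moment, N m; "finger_gap": finger opening in mm; "finger_force": force on a finger pad.
Only numpy, scipy, OpenCV 4.12 (cv2) and the standard library are available. Lean on these libraries where they do the work, as an engineer would, in place of code of your own. Each camera call takes 0.05 s, during which the arm holds its last target. There are 200 camera calls.

## Task

Set the length gauge on the bench: press down the key in the middle of its slider to free the brake, keep it pressed while you push the slider along the rail until it rests against the marked stop (the one carrying the upright diamond-shaped plate), then let the key spring up and move clear. Never force the slider along with the key up and do not run it into the plain stop at the other end. Do it all with the fingertips, grasp nothing, and leave the loose things around the gauge where they are.

Things in the scene. Friction and masses are not known exactly. Their poses are not given: they have to be found in the camera images.
- gauge: Length gauge, fixed to the bench: grey base plate 100 x 360 x 10 mm, on it an aluminium slotted rail 52 mm wide along its length, top 34 mm above the bench. Origin: centre of its underside, on the bench; y axis along the rail, x across it, z up. Slider and stops are centred across the rail (x = 0).
- slider_mid (a point): Middle of the steel slider (60 mm across the rail, 80 mm along it), 54 mm above the bench. Upright cheeks at its two ends along the rail: 60 mm wide, 12 mm thick, 35 to 72 mm above the bench, outer faces 40 mm and inner faces 28 mm from this point. Between them (56 mm clear, open to both sides) lies the key, flanked by side bars 46 mm high. Does not go down with the key.
- slider (a joint): Position of the slider along the rail, m; grows along the gauge's +y, 0 at the middle of the gauge. It can only slide, not be lifted off. A spring brake holds it against some 15 to 22 N while the key is up; with the key down it slides with about 1 N.
- key_top (a point): Middle of the key's top face: dark flat pad 40 mm across the rail, 50 mm along it, between the cheeks; 54 mm above the bench when up, 47 mm when fully down.
- key (a joint): How far the key is pressed down, m: 0 up (brake on), 0.007 fully down. Spring: about 9 N at 2 mm, where the brake is fully off, 11 N at full travel. Springs up by itself when let go.
- marked_stop_mid (a point): Middle of the marked stop, 54 mm above the bench: aluminium block astride the rail, 64 mm across, 20 mm along it (faces 10 mm from this point), top 62 mm high, carrying an upright diamond-shaped steel plate that reaches 109 mm. Clamped fast; may stand at either end of the rail. With the slider against it this point is 50 mm from slider_mid along the rail.
- plain_stop_mid (a point): Middle of the plain stop, 54 mm above the bench: the same block, but with only a low round screw head on top (to 71 mm above the bench). At the other end of the rail. Clamped fast.
- spatula: Loose wax spatula with wooden handle, 18 x 232 x 19 mm, lying along the robot's side of the gauge. Bystander.
- match_box: Loose match box, 37 x 56 x 14 mm, beside the gauge on the robot's side. Bystander.
- solder_board: Loose white ceramic soldering board, 125 x 105 x 16 mm, left of the gauge. Bystander.
- charcoal: Loose charcoal block, 66 x 96 x 32 mm, to the left. Bystander.
- jar: Loose glass jar with screw lid, 64 mm across, 74 mm high, to the left. Bystander.
- file: Loose needle file with handle, 20 x 195 x 21 mm, right of the gauge. Bystander.
- ring_clamp: Loose wooden ring clamp, 33 x 132 x 33 mm, left of the gauge. Bystander.

How it is judged (in metres and radians):
On the way, in this order (a step that is already met when the one before it is completed fails the run):
1. the key is pressed down at least 1.5 mm, freeing the brake (value of joint key above 0.0015 m), for 0.1 s.
2. the slider rests against the marked stop (gap under 3 mm) (horizontal distance between slider_mid and marked_stop_mid below 0.053 m), for 0.1 s.
At the end, for the whole second after the job is handed in: The slider is at rest within 3 mm of the marked stop, with its key up again (pressed less than 1 mm) (horizontal distance between slider_mid and marked_stop_mid below 0.053 m and value of joint key below 0.001 m and velocity of joint slider between -0.005 and 0.005 m/s); the robot touches nothing.
It fails at once if the slider is forced along with its key up (faster than 8 mm/s with the key pressed less than 0.5 mm) (value of joint key below 0.0005 m and (velocity of joint slider above 0.008 m/s or velocity of joint slider below -0.008 m/s)).
It fails at once if the slider is run into the plain stop (horizontal distance between slider_mid and plain_stop_mid below 0.0515 m).
It fails at once if a bystander is lifted or moved more than 20 mm (distance of any of spatula, match_box, solder_board, charcoal, jar, file, ring_clamp from where it was at the start of the episode above 0.02 m).
It also fails if it takes over 38 s, if anything falls off the work surface, if the arm or the gripper's body presses on something with over 40 N, if the wrist force passes 120 N, or if a joint passes its speed limit or range.

## Working session

There is one attempt and no reset: what is moved stays moved. The work goes in short steps, Python scripts to look and compute and a tool call to move; the robot and the scene stay as the last step left them, time stands still between calls to the robot, and variables do not carry over. Pictures are saved under pics/ and viewed, at most 10 in all, crops included, and the job is handed in when it is done.

Besides the shell and the picture viewer there is one more tool, called after "Request:" as name(argument=value, ...) on one line, values as JSON. jog_arm: Moves the arm, as the interface text tells. Its arguments: {"type":"object","properties":{"increments":{"type":"array","items":{"type":"array"}},"force":{"type":"number"}},"required":["increments"]}

```bash
ls; mkdir -p pics; python3 - <<'E'
from rig import robot
import cv2,numpy as np,pickle
s=robot.get_state();print(s)
d={}
for n in("scene","side"):
    r=robot.read_camera(n);d[n]=r;cv2.imwrite(f"pics/{n}0.png",r["pixels"][:,:,::-1]);print(n,r["K"],r["eye"],r["orientation"])
pickle.dump(d,open("d0.pkl","wb"))
E
```

```text
pics
{'time_s': 0.0, 'joint_positions': array([ 1.30807833,  0.46943738, -0.04858771,  1.53369237,  0.02409228,
        1.14101566, -0.08232322]), 'dq': array([ 1.72865074e-04,  1.58619481e-03,  1.99023813e-03,  4.40508979e-04,
       -6.57772126e-04,  2.58830598e-03, -7.96121396e-05]), 'joint_efforts': array([-7.52373544e-04, -5.10315371e+01, -4.73683281e-02, -2.37718892e+01,
        1.05400870e-02,  7.59949529e-03,  2.74636847e-07]), 'position': array([ 156.26990106, -656.07798314,  241.26478069]), 'tcp_rot': array([-3.11821671e+00, -3.66215499e-01,  4.68499009e-04]), 'contact_force': array([-0.27171836, -0.06189248,  0.02602266]), 'ft_torque': array([ 0.0207126 , -0.0366129 ,  0.01984558]), 'finger_force': 0.0, 'finger_gap': 85.61101404534497}
scene [[361.4023268    0.         317.23833494]
 [  0.         361.4023268  209.20015122]
 [  0.           0.           1.        ]] [ -68.54640441  658.34044775 1010.52817873] [-0.86356116  2.58559703 -0.98076886]
side [[471.98166563   0.         315.35464688]
 [  0.         471.98166563 203.87632292]
 [  0.           0.           1.        ]] [  520.31546154 -1110.75791784  1013.47873622] [-2.2683105  -0.06785111  0.04615326]
```

View pics/scene0.png

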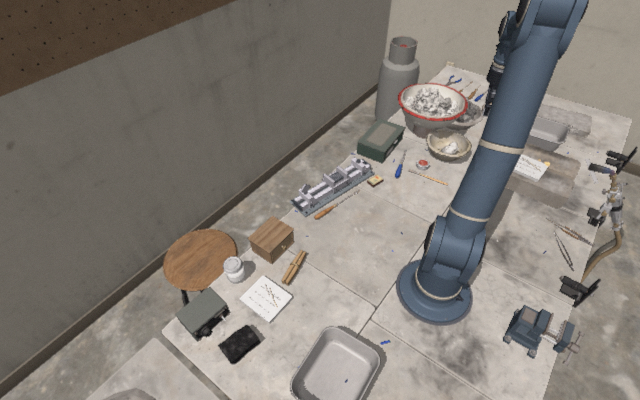

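View pics/side0.png

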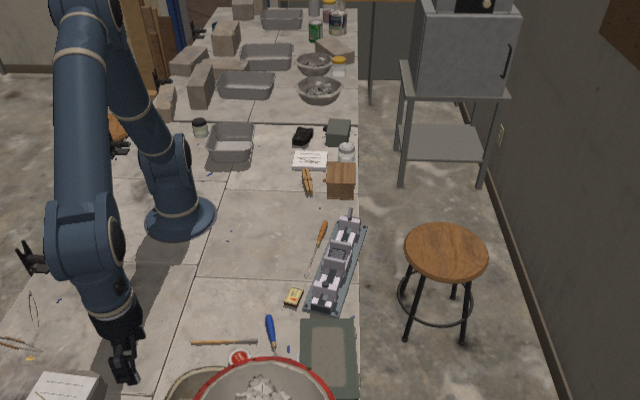

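The gauge is at about (335,262) in side and (333,187) in scene. I'll enlarge both views.

```bash
cat > h.py <<'E'
import numpy as np,cv2
from scipy.spatial.transform import Rotation as R
def ray(r,u,v):
    d=R.from_rotvec(r["orientation"]).as_matrix()@np.linalg.inv(r["K"])@np.array([u,v,1.]);return d
def onz(r,u,v,z):
    d=ray(r,u,v);e=np.array(r["eye"]);return e+d*(z-e[2])/d[2]
def cloud(r):
    z=r["z_map"];v,u=np.mgrid[:z.shape[0],:z.shape[1]]
    p=np.stack([u,v,np.ones_like(u)],-1)@np.linalg.inv(r["K"]).T*z[...,None]
    return p@R.from_rotvec(r["orientation"]).as_matrix().T+np.array(r["eye"])
E
python3 - <<'E'
import pickle
from h import *
d=pickle.load(open("d0.pkl","rb"))
a=d["side"]["pixels"][200:325,280:390,::-1];b=d["scene"]["pixels"][145:225,280:390,::-1]
im=np.zeros((580,800,3),np.uint8)
A=cv2.resize(a,None,fx=3.6,fy=4.6,interpolation=3);B=cv2.resize(b,None,fx=3.6,fy=5,interpolation=3)
im[:A.shape[0],:A.shape[1]]=A;im[:B.shape[0],400:400+B.shape[1]]=B
cv2.imwrite("pics/c1.png",im)
P=cloud(d["side"])
print(onz(d["side"],335,262,54))
for v in range(205,312,5):
    u=int(350-(v-213)*27/90)
    print(v,[tuple(P[v,uu].round().astype(int)) for uu in (u-4,u,u+4)])
E
```

```text
[ 506.50571424 -216.21914823   54.        ]
205 [(np.int64(540), np.int64(89), np.int64(4)), (np.int64(554), np.int64(93), np.int64(1)), (np.int64(567), np.int64(85), np.int64(8))]
210 [(np.int64(534), np.int64(66), np.int64(1)), (np.int64(545), np.int64(-52), np.int64(104)), (np.int64(560), np.int64(62), np.int64(6))]
215 [(np.int64(531), np.int64(2), np.int64(36)), (np.int64(542), np.int64(-64), np.int64(94)), (np.int64(557), np.int64(43), np.int64(1))]
220 [(np.int64(525), np.int64(-53), np.int64(64)), (np.int64(537), np.int64(-50), np.int64(62)), (np.int64(520), np.int64(-1111), np.int64(1013))]
225 [(np.int64(523), np.int64(-48), np.int64(39)), (np.int64(535), np.int64(-51), np.int64(42)), (np.int64(547), np.int64(-56), np.int64(47))]
230 [(np.int64(517), np.int64(-64), np.int64(33)), (np.int64(529), np.int64(-66), np.int64(35)), (np.int64(542), np.int64(-38), np.int64(10))]
235 [(np.int64(515), np.int64(-95), np.int64(42)), (np.int64(527), np.int64(-63), np.int64(11)), (np.int64(539), np.int64(-63), np.int64(11))]
240 [(np.int64(510), np.int64(-149), np.int64(73)), (np.int64(52
[... 1419 characters left out ...]
4(-314), np.int64(51)), (np.int64(486), np.int64(-317), np.int64(55)), (np.int64(497), np.int64(-318), np.int64(57))]
295 [(np.int64(472), np.int64(-299), np.int64(12)), (np.int64(483), np.int64(-298), np.int64(12)), (np.int64(494), np.int64(-318), np.int64(37))]
300 [(np.int64(468), np.int64(-315), np.int64(10)), (np.int64(478), np.int64(-313), np.int64(9)), (np.int64(490), np.int64(-333), np.int64(35))]
305 [(np.int64(468), np.int64(-353), np.int64(38)), (np.int64(478), np.int64(-355), np.int64(42)), (np.int64(488), np.int64(-346), np.int64(31))]
310 [(np.int64(462), np.int64(-352), np.int64(16)), (np.int64(473), np.int64(-355), np.int64(20)), (np.int64(483), np.int64(-353), np.int64(19))]
```

View pics/c1.png

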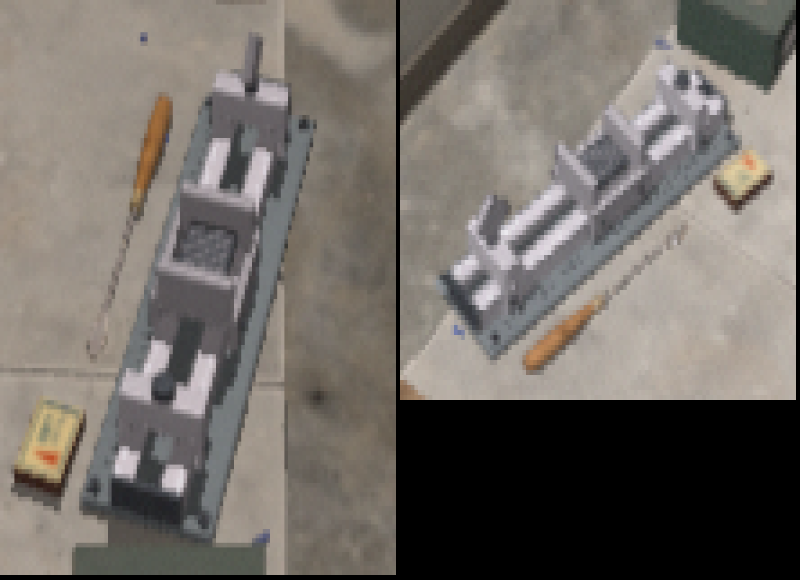

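Marked stop (diamond plate) is at the far end, crop (253,65) = side px (350,214); the plain stop with round screw head is at near end (325,285). The slider lies between them, with its dark key at side px (337,253).

```bash
python3 - <<'E'
import pickle
from h import *
d=pickle.load(open("d0.pkl","rb"))
f=lambda x,y:(280+x/3.6-.5+.14,200+y/4.6-.5+.1)
s=d["side"]
bc=[onz(s,*f(*p),10)[:2] for p in((82,508),(213,538),(315,120))]
print("base",np.round(bc,1)); 
ax=bc[2]-bc[1];print("angle",np.degrees(np.arctan2(-ax[0],ax[1])),"len",np.hypot(*ax),"center",(bc[0]+bc[2])/2)
for nm,c in(("far",((183,184),(264,202))),("near",((155,265),(242,283)))):
    print(nm,np.round([onz(s,*f(*p),72)[:2] for p in c],1))
for n in d:
    P=cloud(d[n]);ok=(P[...,0]>440)&(P[...,0]<600)&(P[...,1]>-380)&(P[...,1]<0)
    Q=P[ok]
    t=Q[(Q[:,2]>18)];(c,sz,an)=cv2.minAreaRect(t[:,:2].astype(np.float32));print(n,"rail rect",c,sz,an)
    b=Q[(Q[:,2]>6)&(Q[:,2]<14)];print(cv2.minAreaRect(b[:,:2].astype(np.float32)))
    a=np.radians(-12.); 
    th=np.arctan2(-ax[0],ax[1]);e=np.array([-np.sin(th),np.cos(th)]);c0=(bc[0]+bc[2])/2
    for lo,hi in((68,76),(60,66),(52,58),(80,112)):
        t=Q[(Q[:,2]>lo)&(Q[:,2]<hi)][:,:2]-c0;l=t@e;w=t@np.array([e[1],-e[0]]);o=np.argsort(l)
        print(lo,hi,[(int(x),int(y)) for x,y in zip(l[o],w[o])][::max(1,len(o)//40)])
E
```

```text
base [[ 426.6 -349.8]
 [ 521.9 -365.1]
 [ 601.2  -15.6]]
angle -12.782500240073748 len 358.38475331471363 center [ 513.90145681 -182.69939504]
far [[ 491.1 -147.3]
 [ 555.  -159.6]]
near [[ 472.6 -217.1]
 [ 538.7 -228. ]]
scene rail rect (508.97235107421875, -188.07115173339844) (377.59088134765625, 117.7835693359375) 87.26341247558594
((495.2310485839844, -171.525390625), (354.9758605957031, 139.00794982910156), 77.9661636352539)
68 76 [(-134, 0), (-131, -3), (-129, -10), (-125, 2), (-124, -10), (-121, -13), (-47, 0), (-46, -7), (-45, -30), (-44, 18), (-43, -33), (-43, -11), (-42, -6), (-41, -29), (-40, 13), (-39, 2), (-37, -11), (-36, -34), (-36, -6), (-36, 4), (-35, -25), (-35, 20), (-35, -2), (-33, -4), (-33, -27), (-32, -11), (-31, -24), (21, -9), (22, -4), (23, -6), (25, 9), (26, 14), (27, -15), (27, -21), (29, -12), (29, -23), (29, -1), (30, 4), (31, -31), (31, 19), (32, 25), (32, 7), (33, -22), (33, -5), (33, -17), (34, 22), (35, 14), (136, -6), (139, -5), (144, -5), (146, -8)]
60 66 [(-136, -10), (-133, 21), (-132, -37), (-131, -21), (-130, 12), (-128, 27), (-128, 20), (-126
[... 3186 characters left out ...]
2), (-4, -7), (-3, 3), (-2, 6), (0, -17), (1, 5), (2, 4), (4, 13), (6, 12), (8, 3), (10, -8), (11, -11), (12, 0), (14, -3), (16, 7), (19, -8), (20, -2), (22, 26), (23, 0), (23, 20), (24, -18), (128, -17), (129, -23), (130, 6), (132, 12), (134, -6)]
80 112 [(115, 0), (118, 0), (120, -4), (120, 1), (121, -1), (121, -4), (122, 1), (122, 1), (123, 0), (124, -2), (126, -3), (126, -5), (127, 3), (128, 0), (128, 2), (128, -3), (129, 2), (129, 2), (129, 0), (131, 1), (131, 2), (131, -4), (131, -1), (132, 1), (133, 1), (134, -5), (135, 0), (136, -2), (137, -2), (137, -2), (138, 3), (138, 0), (138, -3), (139, 2), (139, 0), (139, 2), (140, 3), (140, 2), (141, 2), (150, 3), (151, 3), (153, 3), (155, 2)]
```

```bash
cat >> h.py <<'E'
TH=np.radians(12.8);E=np.array([np.sin(TH),np.cos(TH),0]);N=np.array([np.cos(TH),-np.sin(TH),0])
def pose(tilt=0):  # tool x along rail, z down; tilt leans gripper body back (-E)
    z=np.array([0,0,-1.])*np.cos(tilt)+E*np.sin(tilt);x=E*np.cos(tilt)+np.array([0,0,1.])*np.sin(tilt)
    return np.stack([x,np.cross(z,x),z],1)
def rel(s,p,Rt):
    R0=R.from_rotvec(s["tcp_rot"]).as_matrix()
    return (R0.T@(np.array(p)-s["position"])/1000).round(4),R.from_matrix(R0.T@Rt).as_rotvec().round(4)
E
python3 - <<'E'
import pickle
from h import *
from rig import robot
d=pickle.load(open("d0.pkl","rb"))
P=np.concatenate([cloud(d[n])[d[n]["z_map"]>0] for n in d])
a=np.array([156,-656]);b=np.array([510,-189]);L=np.hypot(*(b-a));u=(b-a)/L
t=(P[:,:2]-a)@u;w=(P[:,:2]-a)@np.array([u[1],-u[0]])
for k in range(100,int(L)+60,50):
    m=(abs(t-k)<25)&(abs(w)<120)&(P[:,2]<400);q=P[m];print(k,q[:,2].max().round() if len(q) else None)
print(rel(robot.get_state(),(510,-189,200),pose()))
E
```

```text
100 172.0
150 171.0
200 162.0
250 23.0
300 70.0
350 72.0
400 71.0
450 77.0
500 75.0
550 78.0
600 78.0
(array([ 0.4524, -0.3724,  0.042 ]), array([-1.6000e-03, -9.0000e-04, -1.1135e+00]))
```

Request:
jog_arm(increments=[[[0.03,-0.025,0],[0,0,-0.07],0],[[0.06,-0.05,0],[0,0,-0.14],0],[[0.09,-0.075,0],[0,0,-0.22],0],[[0.12,-0.1,0],[0,0,-0.3],0],[[0.15,-0.125,0],[0,0,-0.37],0]])

```text
time_s: 0.52
position: [274.0, -498.4, 241.9]
tcp_rot: [-2.997, -0.939, 0.0]
contact_force: [-0.3, -0.2, -0.5]
finger_gap: 25.5
finger_force: 0.0
```

```bash
python3 - <<'E'
from h import *
from rig import robot
s=robot.get_state();print(s);print(rel(s,(510,-189,200),pose()))
E
```

```text
{'time_s': 0.5167, 'joint_positions': array([ 1.14752436,  0.30543575, -0.19186469,  1.78294214,  0.06574339,
        1.06013962, -0.03132729]), 'dq': array([-0.438616  , -0.30709132, -0.36472463,  0.44511397,  0.07083946,
       -0.13332331, -0.00687826]), 'joint_efforts': array([ 3.27811025e+00, -3.96076369e+01,  2.42079534e-01, -2.29864562e+01,
        2.43897177e-02,  2.35398933e-01,  7.30164978e-02]), 'position': array([ 274.02203512, -498.39688507,  241.91049316]), 'tcp_rot': array([-2.99717799e+00, -9.39202289e-01,  3.00798844e-04]), 'contact_force': array([-0.31307592, -0.22592953, -0.4568804 ]), 'ft_torque': array([-0.00631756, -0.02638948,  0.0141177 ]), 'finger_force': 0.0, 'finger_gap': 25.52022347501451}
(array([ 0.3703, -0.1194,  0.042 ]), array([-7.000e-04, -3.000e-04, -7.401e-01]))
```

Request:
jog_arm(increments=[[[0.036,-0.012,0],[0,0,-0.07],0],[[0.072,-0.024,0],[0,0,-0.14],0],[[0.108,-0.036,0],[0,0,-0.22],0],[[0.144,-0.048,0],[0,0,-0.3],0],[[0.18,-0.06,0],[0,0,-0.37],0]])

```text
time_s: 0.93
position: [388.0, -346.9, 242.1]
tcp_rot: [-2.774, -1.475, 0.001]
contact_force: [0.9, 0.1, -0.1]
finger_gap: 0.1
finger_force: 0.0
```

```bash
python3 - <<'E'
from h import *
from rig import robot
s=robot.get_state();print(rel(s,(510,-189,200),pose()))
E
```

```text
(array([0.1992, 0.0129, 0.0421]), array([-4.0e-04,  1.0e-04, -3.7e-01]))
```

Request:
jog_arm(increments=[[[0.04,0.002,0.008],[0,0,-0.07],0],[[0.08,0.005,0.016],[0,0,-0.14],0],[[0.12,0.007,0.024],[0,0,-0.22],0],[[0.16,0.01,0.032],[0,0,-0.3],0],[[0.198,0.013,0.04],[0,0,-0.37],0]])

```text
time_s: 1.35
position: [510.2, -190.2, 201.8]
tcp_rot: [-2.454, -1.961, 0.0]
contact_force: [-0.4, 0.3, 0.4]
finger_gap: -0.0
finger_force: 0.0
```

Request:
jog_arm(increments=[[[0,0,0],[0,0,0],0],[[0,0,0],[0,0,0],0],[[0,0,0],[0,0,0],0],[[0,0,0],[0,0,0],0]])

```text
time_s: 1.68
position: [508.7, -193.8, 202.2]
tcp_rot: [2.461, 1.952, -0.002]
contact_force: [-0.7, -0.8, 0.4]
finger_gap: 0.1
finger_force: 0.0
```

```bash
python3 - <<'E'
from h import *
import pickle
from rig import robot
s=robot.get_state();print(s["position"],rel(s,(510,-189,200),pose()))
r=robot.read_camera("wrist");print(r["mount"],r["K"]);r["s"]=s;pickle.dump(r,open("w1.pkl","wb"))
cv2.imwrite("pics/w1.png",r["pixels"][:,:,::-1])
E
```

```text
[ 508.70885973 -193.78110126  202.19684063] (array([0.005 , 0.0002, 0.0022]), array([-0.0006,  0.0009, -0.0063]))
[[ 5.37005500e-04 -9.57941848e-01 -2.86961892e-01  7.31804417e+01]
 [ 9.99999855e-01  5.28210799e-04  1.08063800e-04 -5.19004083e-01]
 [ 4.80575339e-05 -2.86961909e-01  9.57941992e-01 -1.31523829e+02]
 [ 0.00000000e+00  0.00000000e+00  0.00000000e+00  1.00000000e+00]] [[320.24844476   0.         318.54291697]
 [  0.         320.24844476 206.03950586]
 [  0.           0.           1.        ]]
```

View pics/w1.png

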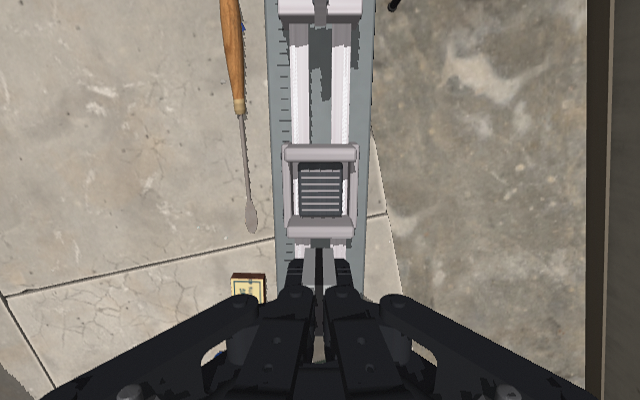

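The slider's key is at px x 299–342, y 165–216. Far cheek's top is near rows 144–160, near cheek's about 217–237, and the marked stop shows at the top (y≈0–20) with the plate at x≈321. The rail is aligned with the tool x axis.

```bash
python3 - <<'E'
from h import *
import pickle
r=pickle.load(open("w1.pkl","rb"));s=r["s"];R0=R.from_rotvec(s["tcp_rot"]).as_matrix();M=np.array(r["mount"])
e=R0@M[:3,3]+s["position"];RR=R0@M[:3,:3];r["eye"]=e;r["orientation"]=R.from_matrix(RR).as_rotvec()
g=r["pixels"].astype(int).sum(2)//3
for u in(305,320,335):print(u,list(zip(range(138,246,2),g[138:246:2,u])))
P=cloud(r);m=(r["z_map"]>0)
t=(P-[510.5,-188.6,0])@E;w=(P-[510.5,-188.6,0])@N;z=P[...,2]
def st(lo,hi,tl,th):
    k=m&(z>lo)&(z<hi)&(t>tl)&(t<th)&(abs(w)<45);k[250:]=0
    a,b=t[k],w[k];print(lo,hi,len(a),np.percentile(a,[1,50,99]).round(1),np.percentile(b,[1,50,99]).round(1),np.median(z[k]).round(1))
st(69,76,10,70);st(69,76,-70,-10);st(50,58,-25,25);st(58,66,110,190);st(66,112,110,190)
print("pen tip px plane key centre",onz(r,320.5,190.5,54),onz(r,320.5,151,72),onz(r,321,227,72))
E
```

```text
305 [(138, np.int64(212)), (140, np.int64(212)), (142, np.int64(215)), (144, np.int64(125)), (146, np.int64(118)), (148, np.int64(161)), (150, np.int64(183)), (152, np.int64(187)), (154, np.int64(177)), (156, np.int64(174)), (158, np.int64(173)), (160, np.int64(133)), (162, np.int64(49)), (164, np.int64(46)), (166, np.int64(48)), (168, np.int64(44)), (170, np.int64(149)), (172, np.int64(90)), (174, np.int64(79)), (176, np.int64(109)), (178, np.int64(149)), (180, np.int64(78)), (182, np.int64(73)), (184, np.int64(164)), (186, np.int64(75)), (188, np.int64(77)), (190, np.int64(152)), (192, np.int64(90)), (194, np.int64(77)), (196, np.int64(138)), (198, np.int64(108)), (200, np.int64(78)), (202, np.int64(109)), (204, np.int64(148)), (206, np.int64(76)), (208, np.int64(88)), (210, np.int64(155)), (212, np.int64(77)), (214, np.int64(76)), (216, np.int64(62)), (218, np.int64(120)), (220, np.int64(119)), (222, np.int64(120)), (224, np.int64(120)), (226, np.int64(145)), (228, np.int64(180)), (230, np.int64(180)), (232, np.int64(175)), (234, np.int64(173)), (236, np.int64(164)), (238, np.int6
[... 2153 characters left out ...]
)), (222, np.int64(121)), (224, np.int64(123)), (226, np.int64(146)), (228, np.int64(181)), (230, np.int64(184)), (232, np.int64(176)), (234, np.int64(175)), (236, np.int64(165)), (238, np.int64(142)), (240, np.int64(122)), (242, np.int64(122)), (244, np.int64(118))]
69 76 1045 [26.4 32.6 38.1] [-28.4   0.2  29. ] 71.7
69 76 848 [-40.6 -34.6 -29.6] [-29.   -0.1  28.8] 71.8
50 58 2325 [-24.6   0.2  23. ] [-19.3   0.1  19.4] 54.3
58 66 1237 [135.5 140.6 146.2] [-30.5   5.3  32. ] 61.7
66 112 330 [123.2 130.  143.9] [-4.3  0.6  4.6] 92.4
pen tip px plane key centre [ 510.73124052 -190.31987047   54.        ] [ 519.08363486 -153.81239365   72.        ] [ 504.69999641 -217.89026777   72.        ]
```

```bash
cat >> h.py <<'E'
MID=np.array([510.3,-189.6,0])
def tip(along,z,tilt=np.radians(10)):
    Rt=pose(tilt);return MID+E*along+[0,0,z]-11*Rt[:,2],Rt
E
python3 - <<'E'
from h import *
from rig import robot
s=robot.get_state();print(s["position"],rel(s,*tip(6,88)))
E
```

```text
[ 508.74047474 -193.94786422  202.35501236] (array([0.0088, 0.0005, 0.1035]), array([ 0.0005,  0.1754, -0.0067]))
```

Request:
jog_arm(increments=[[[0.002,0,0.025],[0,0.04,0],0],[[0.004,0,0.05],[0,0.08,-0.003],0],[[0.007,0.0005,0.075],[0,0.13,-0.006],0],[[0.009,0.0005,0.1035],[0,0.1745,-0.0067],0],[[0.009,0.0005,0.1035],[0,0.1745,-0.0067],0]])

```text
time_s: 2.15
position: [507.3, -186.1, 93.8]
tcp_rot: [-2.362, -1.879, -0.199]
contact_force: [0.2, -0.4, -0.8]
finger_gap: 0.1
finger_force: 0.0
```

Request:
jog_arm(increments=[[[0,0,0],[0,0,0],0],[[0,0,0],[0,0,0],0],[[0,0,0],[0,0,0],0]])

```text
time_s: 2.4
position: [513.5, -183.7, 101.0]
tcp_rot: [-2.364, -1.895, -0.209]
contact_force: [-0.2, 0.2, 0.6]
finger_gap: 0.3
finger_force: 0.0
```

```bash
python3 - <<'E'
from h import *
from rig import robot
s=robot.get_state();print(s["position"],s["contact_force"],rel(s,*tip(6,88)),rel(s,*tip(6,58)),rel(s,*tip(6,48)))
r=robot.read_camera("wrist");cv2.imwrite("pics/w2.png",r["pixels"][:,:,::-1])
E
```

```text
[ 513.45375227 -183.7312153   100.95877258] [-0.20513688  0.18307251  0.62454187] (array([-0.0027, -0.0018,  0.0017]), array([0.0037, 0.0015, 0.0041])) (array([-0.0078, -0.0019,  0.0312]), array([0.0037, 0.0015, 0.0041])) (array([-0.0095, -0.002 ,  0.0411]), array([0.0037, 0.0015, 0.0041]))
```

View pics/w2.png

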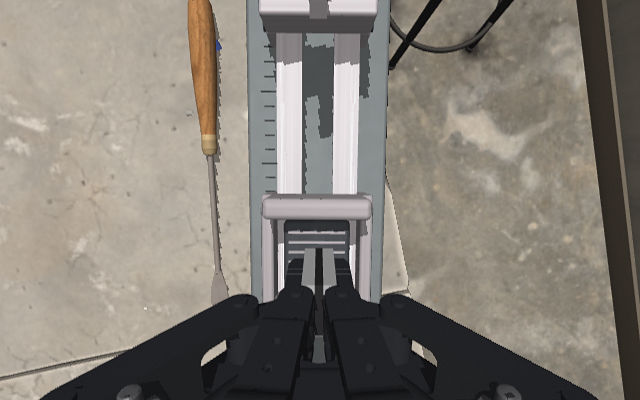

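The fingertips (px ~ (320,250)) hang over the key, centred between the side bars and behind the far cheek (y≈205). Going down gently.

Request:
jog_arm(increments=[[[-0.002,-0.001,0.006],[0,0,0.002],0],[[-0.004,-0.002,0.012],[0,0,0.004],0],[[-0.005,-0.002,0.018],[0,0,0.004],0],[[-0.0065,-0.002,0.024],[0,0,0.004],0],[[-0.008,-0.002,0.029],[0,0,0.004],0]])

```text
time_s: 2.87
position: [509.2, -185.8, 68.0]
tcp_rot: [-2.365, -1.886, -0.206]
contact_force: [0.4, 0.9, 0.3]
finger_gap: -0.1
finger_force: 0.0
```

Request:
jog_arm(increments=[[[0,0,0],[0,0,0],0],[[0,0,0],[0,0,0],0],[[0,0,0],[0,0,0],0],[[0,0,0],[0,0,0],0],[[0,0,0],[0,0,0],0]])

```text
time_s: 3.28
position: [509.7, -186.0, 69.1]
tcp_rot: [-2.366, -1.887, -0.207]
contact_force: [-0.7, 0.1, -0.5]
finger_gap: -0.3
finger_force: 0.0
```

```bash
python3 - <<'E'
from h import *
from rig import robot
s=robot.get_state();print(s["position"],s["contact_force"],rel(s,*tip(6,58)),rel(s,*tip(6,48)))
E
```

```text
[ 509.74124265 -186.01128643   69.14530191] [-0.66548863  0.0694748  -0.45496041] (array([0.0007, 0.0013, 0.0004]), array([ 0.0007,  0.0002, -0.0008])) (array([-0.0011,  0.0013,  0.0103]), array([ 0.0007,  0.0002, -0.0008]))
```

Request:
jog_arm(increments=[[[0,0.001,0.0015],[0,0,0],0],[[-0.0005,0.001,0.003],[0,0,0],0],[[-0.001,0.001,0.0045],[0,0,0],0],[[-0.001,0.001,0.006],[0,0,0],0],[[-0.001,0.001,0.006],[0,0,0],0]])

```text
time_s: 3.7
position: [511.1, -186.1, 63.5]
tcp_rot: [-2.366, -1.887, -0.208]
contact_force: [-0.9, 0.3, 9.1]
finger_gap: 0.2
finger_force: 4.3
```

Request:
jog_arm(increments=[[[0,0,0.001],[0,0,0],0],[[-0.0005,0,0.002],[0,0,0],0],[[-0.0005,0,0.003],[0,0,0],0],[[-0.0005,0,0.003],[0,0,0],0],[[-0.0005,0,0.003],[0,0,0],0]])

```text
time_s: 4.12
position: [511.1, -186.1, 60.9]
tcp_rot: [-2.366, -1.887, -0.207]
contact_force: [-2.2, 0.5, 9.5]
finger_gap: 0.0
finger_force: 4.8
```

Request:
jog_arm(increments=[[[0.002,0,0.0014],[0,0,0],0],[[0.006,0,0.0021],[0,0,0],0],[[0.011,0,0.003],[0,0,0],0],[[0.016,0,0.0038],[0,0,0],0],[[0.021,0,0.0047],[0,0,0],0]])

```text
time_s: 4.53
position: [515.9, -165.4, 60.0]
tcp_rot: [-2.367, -1.887, -0.207]
contact_force: [-2.1, -1.1, 9.9]
finger_gap: -0.2
finger_force: 5.0
```

```bash
python3 - <<'E'
from h import *
from rig import robot
s=robot.get_state();q=s["position"]-MID;print("along",q@E,"lat",q@N,"z",q[2],s["contact_force"]@E,s["contact_force"])
r=robot.read_camera("wrist");cv2.imwrite("pics/w3.png",r["pixels"][:,:,::-1])
E
```

```text
along 24.878733296747882 lat 0.11686401271202747 z 60.00888537590279 -1.5294502480832277 [-2.13696119 -1.08292099  9.89204271]
```

View pics/w3.png

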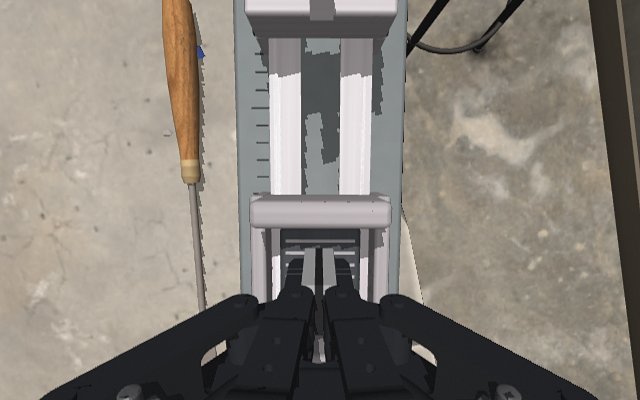

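The slider follows the fingertips, with the key down at about 9.9 N; the far cheek is at y≈210 and the stop at y≈20. Carrying on.

Request:
jog_arm(increments=[[[0.005,0,0.0009],[0,0,0],0],[[0.01,0,0.0018],[0,0,0],0],[[0.015,0,0.0026],[0,0,0],0],[[0.02,0,0.0035],[0,0,0],0],[[0.025,0,0.0044],[0,0,0],0]])

```text
time_s: 5.0
position: [521.7, -140.5, 60.0]
tcp_rot: [-2.367, -1.887, -0.208]
contact_force: [-2.0, -1.3, 10.7]
finger_gap: -0.4
finger_force: 5.0
```

Request:
jog_arm(increments=[[[0.005,0,0.0009],[0,0,0],0],[[0.01,0,0.0018],[0,0,0],0],[[0.015,0,0.0026],[0,0,0],0],[[0.02,0,0.0035],[0,0,0],0],[[0.025,0,0.0044],[0,0,0],0]])

```text
time_s: 5.42
position: [527.4, -115.7, 60.0]
tcp_rot: [-2.367, -1.888, -0.208]
contact_force: [-3.0, -0.8, 10.3]
finger_gap: -0.0
finger_force: 5.0
```

```bash
python3 - <<'E'
from h import *
from rig import robot
s=robot.get_state();q=s["position"]-MID;print("along",q@E,"lat",q@N,"z",q[2],s["contact_force"]@E,s["contact_force"])
E
```

```text
along 75.88931343663387 lat 0.2939885399670428 z 60.0429708277466 -1.4270986348868524 [-2.95546828 -0.79200081 10.29495443]
```

Moved 72 mm; about 23 mm to go.

Request:
jog_arm(increments=[[[0.004,0,0.0007],[0,0,0],0],[[0.008,0,0.0014],[0,0,0],0],[[0.012,0,0.0021],[0,0,0],0],[[0.016,0,0.0028],[0,0,0],0],[[0.018,0,0.0032],[0,0,0],0]])

```text
time_s: 5.83
position: [531.6, -97.3, 60.1]
tcp_rot: [-2.366, -1.888, -0.209]
contact_force: [-3.2, -0.1, 10.0]
finger_gap: -0.1
finger_force: 5.0
```

Request:
jog_arm(increments=[[[0.002,0,0.0004],[0,0,0],0],[[0.004,0,0.0007],[0,0,0],0],[[0.006,0,0.001],[0,0,0],0],[[0.008,0,0.0014],[0,0,0],0],[[0.01,0,0.0018],[0,0,0],0]])

```text
time_s: 6.25
position: [533.2, -90.6, 59.7]
tcp_rot: [-2.369, -1.888, -0.204]
contact_force: [-4.5, -8.1, 10.7]
finger_gap: -0.1
finger_force: 5.1
```

```bash
python3 - <<'E'
from h import *
from rig import robot
s=robot.get_state();q=s["position"]-MID;print("along",q@E,"lat",q@N,"z",q[2],s["contact_force"]@E,s["contact_force"])
r=robot.read_camera("wrist");cv2.imwrite("pics/w4.png",r["pixels"][:,:,::-1])
E
```

```text
along 101.61859218474642 lat 0.4260247843270804 z 59.657242244489524 -8.938669887600737 [-4.49326417 -8.14561782 10.66612193]
```

View pics/w4.png

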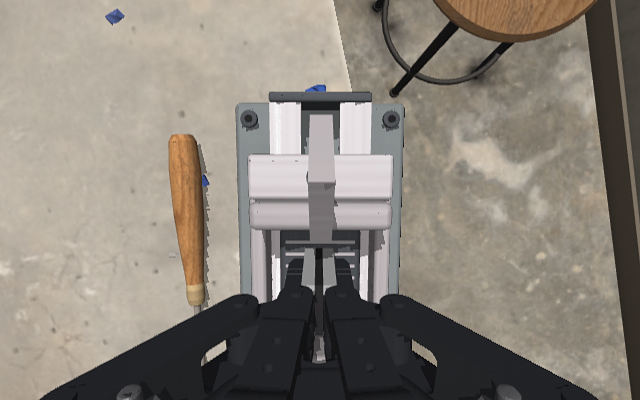

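The slider is seated: its far cheek (y≈215) touches the stop block (y≈175), and the push force rose to 9 N. Next I ease the push, then lift straight up.

Request:
jog_arm(increments=[[[-0.001,0,-0.0002],[0,0,0],0],[[-0.002,0,-0.0004],[0,0,0],0],[[-0.002,0,-0.0004],[0,0,0],0],[[-0.002,0,-0.0004],[0,0,0],0]])

```text
time_s: 6.63
position: [533.2, -90.7, 60.0]
tcp_rot: [-2.368, -1.887, -0.207]
contact_force: [-1.7, -1.8, 9.9]
finger_gap: 0.3
finger_force: 5.0
```

Request:
jog_arm(increments=[[[0.0004,0,-0.002],[0,0,0],0],[[0.0007,0,-0.004],[0,0,0],0],[[0.001,0,-0.006],[0,0,0],0],[[0.0014,0,-0.008],[0,0,0],0],[[0.0018,0,-0.01],[0,0,0],0]])

```text
time_s: 7.05
position: [532.3, -89.9, 68.9]
tcp_rot: [-2.365, -1.887, -0.206]
contact_force: [-0.3, -0.0, -1.3]
finger_gap: 0.2
finger_force: 0.0
```

Request:
jog_arm(increments=[[[0.001,0,-0.005],[0,0,0],0],[[0.0018,0,-0.01],[0,0,0],0],[[0.0035,0,-0.02],[0,0,0],0],[[0.0053,0,-0.03],[0,0,0],0],[[0.007,0,-0.04],[0,0,0],0]])

```text
time_s: 7.47
position: [532.6, -89.8, 110.7]
tcp_rot: [-2.365, -1.887, -0.207]
contact_force: [0.1, -0.2, 0.3]
finger_gap: -0.0
finger_force: 0.0
```

Request:
jog_arm(increments=[[[0.0018,0,-0.01],[0,0,0],0],[[0.0053,0,-0.03],[0,0,0],0],[[0.0088,0,-0.05],[0,0,0],0],[[0.0123,0,-0.07],[0,0,0],0],[[0.0141,0,-0.08],[0,0,0],0]])

```text
time_s: 7.88
position: [533.7, -89.9, 194.0]
tcp_rot: [-2.368, -1.889, -0.211]
contact_force: [1.0, -0.3, -0.1]
finger_gap: 0.4
finger_force: 0.0
```

Request:
jog_arm(increments=[[[0,0,0],[0,0,0],0],[[0,0,0],[0,0,0],0],[[0,0,0],[0,0,0],0],[[0,0,0],[0,0,0],0],[[0,0,0],[0,0,0],0]])

```text
time_s: 8.3
position: [531.8, -89.8, 189.6]
tcp_rot: [-2.364, -1.886, -0.205]
contact_force: [1.5, -0.3, -0.4]
finger_gap: 0.2
finger_force: 0.0
```

```bash
python3 - <<'E'
from h import *
from rig import robot
s=robot.get_state();print(s["position"],s["contact_force"],abs(s["dq"]).max())
r=robot.read_camera("wrist");cv2.imwrite("pics/w5.png",r["pixels"][:,:,::-1])
R0=R.from_rotvec(s["tcp_rot"]).as_matrix();M=np.array(r["mount"])
r["eye"]=R0@M[:3,3]+s["position"];r["orientation"]=R.from_matrix(R0@M[:3,:3]).as_rotvec()
P=cloud(r);m=r["z_map"]>0;t=(P-MID)@E;w=(P-MID)@N;z=P[...,2]
for lo,hi,a,b in((69,76,110,142),(59,65,120,170),(50,57,70,120)):
    k=m&(z>lo)&(z<hi)&(t>a)&(t<b)&(abs(w)<28)&(abs(w)>(8 if lo>57 else 0));k[250:]=0
    print(lo,k.sum(),np.percentile(t[k],[2,50,98]).round(1),np.median(z[k]).round(1))
E
```

```text
[531.78679952 -89.81228521 189.63417172] [ 1.47775758 -0.32726748 -0.37569215] 0.004376572465509016
69 703 [125.7 130.8 136.4] 71.7
59 1156 [136.7 146.8 155.9] 61.9
50 2000 [ 81.4 100.4 119.6] 54.3
```

View pics/w5.png

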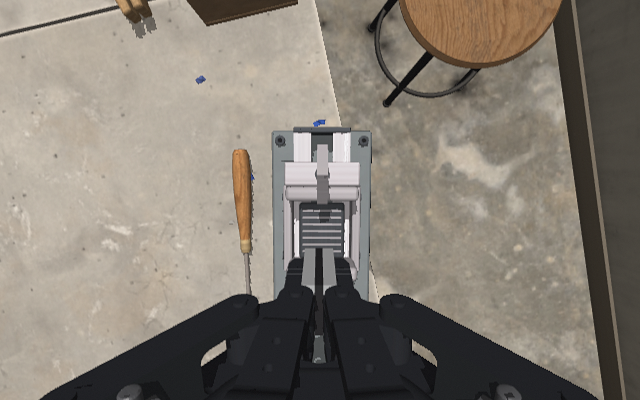

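The slider's far cheek (y≈192) sits against the marked stop (y≈175). The depth shows cheek outer and stop near faces within about 1 mm, and the key is back up at 54 mm. The arm is clear and still.

```bash
python3 -c "
from rig import robot
print(robot.job_done())"
```

```text
the job is handed in; nothing more can be done
None
```

The slider was pushed with its key held down until it rested against the marked stop, the key sprang back up, the arm moved clear without touching the bystanders, and the job is handed in at about 8.4 s; no verdict was returned.

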